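# Hold the tool case lid at 45 degrees for fitting its new stay

### The job

I am about to screw the new stay onto the steel tool case, which will stop its lid at 45 degrees. Clear the lid first: lay the two polished stone samples from it flat on the long foam pad, side by side and set down rather than dropped, and leave the other things on the bench alone. Then raise the lid to 45 degrees (a few degrees either way will do), without letting it slam shut or swing over backwards, and finish still holding it there with the gripper: without its stay it falls shut if you let go.

Things in the scene. Friction and masses are not known exactly. Their poses are not given: they have to be found in the camera images.
- tool_case: Blue steel tool case, 204 x 343 mm, 144 mm high to its flat lid top, fixed to the bench, latches not fastened. Origin: centre of its underside; -x front, +x back (hinge side), y along its 343 mm, z up. Lid: a tray 193 x 343 mm with a 33 mm deep rim that shuts at 109 mm height; 0.8 kg, about 7 N upward at the handle starts it; it falls shut when let go at 45 degrees or less.
- tool_case_lid (a joint): Opening angle of the lid in rad: 0 shut (as it starts), growing as its front edge rises and swings to the back; 0.785 is 45 degrees; stop at 1.83 (leaning over backwards).
- lid_handle (a point): Centre of the grip bar of the lid's handle: a round bar 8 to 10 mm thick along the case's y, 100 mm long, in the middle of the lid, 23 mm clear above it; bar axis 172 mm above the bench when shut. Fixed on the lid; it can turn between closed finger pads. When shut it is 97 mm in front of and 64.5 mm above the hinge line (116 mm from it).
- lid_hinge (a point): Middle of the hinge line: runs along the case's y at its back, 98 mm behind the case's origin and 108 mm above the bench.
- foam_bed: Dense foam pad with a dusty top on which stone is laid, 349 x 98 x 20 mm, flat on the bench and fixed. Origin: centre of its underside, x along its 349 mm length, y across, top at z = 20 mm.
- sample_short: Polished stone sample, a rounded slab 50 x 60 x 22 mm (x, y, z), 0.13 to 0.25 kg, lying flat on the lid to one side of the handle. Origin: centre of its underside.
- sample_long: Polished stone sample, a slab 50 x 80 x 20 mm (x, y, z), 0.15 to 0.31 kg, lying flat on the lid on the other side of the handle. Origin: centre of its underside.
- lid_stay: Bystander: the new lid stay, two steel straps riveted end to end with a small screw plate at each end, about 150 x 50 x 10 mm, loose on the bench in front of the case, toward the foam pad. Origin: middle of its underside, x along it.
- mastic_tin: Bystander: round tin, 75 mm across and 88 mm high, loose, standing behind the case. Origin: centre of its underside.

How it is judged (in metres and radians):
On the way:
1. both stone samples lie flat on the foam pad, let go, while the lid is still shut (x of sample_short in the frame of foam_bed between -0.16 and 0.16 m and y of sample_short in the frame of foam_bed between -0.04 and 0.04 m and height (world z) of sample_short between 0.014 and 0.028 m and angle between each of sample_short, sample_long's own z axis and vertical below 0.12 rad and x of sample_long in the frame of foam_bed between -0.16 and 0.16 m and y of sample_long in the frame of foam_bed between -0.04 and 0.04 m and height (world z) of sample_long between 0.014 and 0.028 m and contact force between the fingers and sample_short below 0.1 N and contact force between the fingers and sample_long below 0.1 N and value of joint tool_case_lid below 0.06 rad), for 0.2 s.
At the end, for the whole second after the job is handed in: The lid stands still at 45 degrees, 6 degrees either way, and the gripper's fingers hold it there (over 1 N; nothing loose props it); both samples lie flat on the foam pad itself, their middles within 40 mm of its long centre line and within 160 mm of its middle along it (value of joint tool_case_lid between 0.68 and 0.89 rad and velocity of joint tool_case_lid between -0.05 and 0.05 rad/s and contact force between the fingers and tool_case above 1 N and contact force between tool_case and sample_short below 0.1 N and contact force between tool_case and sample_long below 0.1 N and contact force between tool_case and lid_stay below 0.1 N and contact force between tool_case and mastic_tin below 0.1 N and x of sample_short in the frame of foam_bed between -0.16 and 0.16 m and y of sample_short in the frame of foam_bed between -0.04 and 0.04 m and height (world z) of sample_short between 0.014 and 0.028 m and angle between each of sample_short, sample_long's own z axis and vertical below 0.12 rad and x of sample_long in the frame of foam_bed between -0.16 and 0.16 m and y of sample_long in the frame of foam_bed between -0.04 and 0.04 m and height (world z) of sample_long between 0.014 and 0.028 m); the arm keeps its last pose, push and grip.
It fails at once if a stone sample falls freely (faster than 0.7 m/s, a drop of about 25 mm) ((linear speed of sample_short above 0.7 m/s and contact force between the fingers and sample_short below 0.05 N) or (linear speed of sample_long above 0.7 m/s and contact force between the fingers and sample_long below 0.05 N)).
It fails at once if the lid falls or is slammed shut (faster than 4 rad/s, a drop of several degrees) (velocity of joint tool_case_lid below -4 rad/s).
It fails at once if the lid swings past 75 degrees (value of joint tool_case_lid above 1.31 rad).
It fails at once if a bystander is pushed more than 30 mm (distance of any of lid_stay, mastic_tin from where it was at the start of the episode above 0.03 m).
It also fails if it takes over 64 s, if anything falls off the work surface, if the arm or the gripper's body presses on something with over 40 N, if the wrist force passes 120 N, or if a joint passes its speed limit or range.

### The arm

A 6-joint arm with a two-finger parallel gripper is mounted at the origin on the work surface; the furniture and walls round the work are solid. World frame = base frame: x ahead of the robot, y to its left, z up, the work surface at z = 0. Lengths are in mm, angles in rad, forces in N, time in s.
With the tool pointing down it reaches from about 275 to 750 mm from the base axis. Payload 10.2 kg.
Tool frame: the origin (TCP) lies between the finger pads; the fingertips stand ctrl.tips_ahead ahead of it and the grasp point (between the pads) lies 8 mm behind it (ctrl.tips_ahead is the distance from the TCP to the fingertips, in mm); z points along the fingers, y is the direction in which the jaws open and shut (so a half turn about z gives the same grasp; the last joint's range is limited). The gripper opens to 85 mm and grips with 20 to 120 N. Pads are 22 mm wide; open, the fingers measure 114 mm over their backs; the gripper's body (76 mm by 85 mm) begins 54 mm behind the grasp point. The pads swing forward as they close: fully open they stand 13 mm farther back than shut.
Start: joints at [0.912, 0.313, 1.498, -0, 1.331, -0.223], TCP at [221.634, 475.93, 242.294] pointing down, gripper open.
Joint ranges: [-2.94, 2.94], [-0.97, 2.17], [0.19, 2.56], [-1.23, 4.37], [0.02, 3.11], [-2.88, 2.88]. Speed limits (rad/s): [2.39, 2.39, 3.01, 3.14, 3.14, 3.14].

### API

Orientations are given as a unit quaternion [w, x, y, z].
In Python, from rig import ctrl gives the robot as it stands. The module is installed in compiled form; this text tells all that it offers.
- The arm moves only by the tool move_arm, never from a script. Its argument "motion" is a list of rows, each an object with "offset": the shift along the tool's x, y, z in m, a list of three; "angular": the turn, a rotation vector about the tool's x, y, z in degrees, a list of three; "jaw": the finger opening in m, from 0 to 0.0854. In form: [{"offset": [tx, ty, tz], "angular": [ax, ay, az], "jaw": jaw}, ...]. A call has 1 to 5 rows; each row is the pose to reach, as a shift and turn from the pose commanded when the call began, along the tool's axes at that moment; what a row does not reach only later rows make up. A row lasts 1/8 s, in which the tool goes at most 62.5 mm and 10.7 degrees, less where a joint would pass 70% of its speed; a pose out of reach is approached as far as the arm can. A call with a gripper value outside its range is refused whole. The fingers move at their own pace and stop on an object; "squeeze" is the grip in N (left out, the last holds). Time passes only in rows, so rows that repeat a pose let the fingers close. It gives the time, the measured TCP pose, the force and the opening at its end, in the units of the state.
- ctrl.sense(): the state, without advancing time (a new reading comes with each control period).
- ctrl.capture(name): name is "scene" or "top" or "wrist"; returns a dict with "img" (384x512x3 uint8, red, green, blue), "intrinsics" (3x3 intrinsics, pixels), "rvec" (rotation vector, rad) and "tvec" (3), from world to camera coordinates, as OpenCV has them. Camera axes: x right, y down, z forward; pixel columns grow to the right and rows downward; lengths in mm; the calibration is good to about 2 mm. A picture is of the moment at which its call begins. There is no depth.
- ctrl.finish_job(): hands the job in, once; it reports no verdict.
The state is a dict: "time_s": time; "joints": joint angles; "dq": joint speeds; "tau": joint torques, N m; "eef_pos": TCP position; "ee_rot": TCP orientation; "force": force on the tool from outside, world axes, zero at the start; "wrist_torque": the same for the moment, N m; "grip_width": opening from 0.0 (shut) to 1.0 (fully open).
Only numpy, scipy, OpenCV 4.12 (cv2) and the standard library are available. Lean on these libraries where they do the work, as an engineer would, in place of code of your own. Each camera call takes 0.05 s, during which the arm holds its last target. There are 200 camera calls.

## Working session

There is one attempt and no reset: what is moved stays moved. The work goes in short steps, Python scripts to look and compute and a tool call to move; the robot and the scene stay as the last step left them, time stands still between calls to the robot, and variables do not carry over. Pictures are saved under pics/ and viewed, about 8 in all and at most 12, crops included, and the job is handed in when it is done.

Besides the shell and the picture viewer there is one more tool, called after "Request:" in YAML: its name, and indented under it one key for each argument. move_arm: Moves the arm, as the interface text tells. Its arguments: {"type":"object","properties":{"motion":{"type":"array","items":{"type":"object","properties":{"offset":{"type":"array","items":{"type":"number"}},"angular":{"type":"array","items":{"type":"number"}},"jaw":{"type":"number"}}}},"squeeze":{"type":"number"}},"required":["motion"]}

```bash
mkdir -p pics; cat > h.py <<'E'
import numpy as np, cv2
from scipy.spatial.transform import Rotation as R
from rig import ctrl
def cap(n,f=None):
    c=ctrl.capture(n)
    if f: cv2.imwrite(f'pics/{f}.png',c['img'][:,:,::-1])
    return c
def ray(c,uv):
    Rm=cv2.Rodrigues(np.array(c['rvec'],float))[0]; t=np.array(c['tvec'],float).ravel()
    d=Rm.T@np.linalg.inv(np.array(c['intrinsics']))@np.array([uv[0],uv[1],1.]); return -Rm.T@t, d/np.linalg.norm(d)
def onz(c,uv,z):
    o,d=ray(c,uv); return o+d*(z-o[2])/d[2]
def tri(c1,u1,c2,u2):
    o1,d1=ray(c1,u1);o2,d2=ray(c2,u2)
    s=np.linalg.lstsq(np.stack([d1,-d2],1),o2-o1,rcond=None)[0]
    a,b=o1+d1*s[0],o2+d2*s[1]; return (a+b)/2,np.linalg.norm(a-b)
def pose():
    s=ctrl.sense(); q=np.array(s['ee_rot']); return np.array(s['eef_pos']),R.from_quat(q[[1,2,3,0]]),s
E
python3 - <<'E'
from h import *
import pickle
d={n:cap(n) for n in('scene','top','wrist')}
pickle.dump(d,open('c0.pkl','wb'))
for n in('scene','top'): cv2.imwrite(f'pics/{n}0.png',cv2.resize(d[n]['img'][:,:,::-1],(768,576)))
for n in d: print(n, ray(d[n],(256,192)))
p,r,s=pose(); print(s, r.as_matrix().round(3), ctrl.tips_ahead)
E
```

```text
scene (array([ 556.49083641, -696.70796966,  896.46499411]), array([-0.03206285,  0.64169503, -0.76628941]))
top (array([ -92.04122631, -376.47950862, 1038.64965572]), array([ 0.55001912,  0.26454714, -0.79214505]))
wrist (array([152.15409613, 509.04183729, 373.63124743]), array([ 0.27826307, -0.12758069, -0.95199413]))
{'time_s': 0.15, 'joints': array([ 9.11594280e-01,  3.13289627e-01,  1.49824272e+00, -7.03385018e-06,
        1.33103388e+00, -2.23392687e-01]), 'dq': array([ 0.00066023, -0.00252745, -0.00379665,  0.00021164, -0.00070688,
        0.00176046]), 'tau': array([ 8.30468380e-04, -4.12365639e+01, -2.59795904e+01, -2.41516764e-04,
        3.22130094e-03, -5.04244028e-06]), 'eef_pos': array([221.51774669, 475.7722065 , 241.89031199]), 'ee_rot': array([-2.04824654e-04,  2.16183486e-01,  9.76352633e-01, -4.41611618e-04]), 'force': array([ 0.01117605, -0.89908402,  0.47960589]), 'wrist_torque': array([0.00664174, 0.03127004, 0.00866044]), 'grip_width': 0.9979966543506946} [[-0.907  0.422 -0.001]
 [ 0.422  0.907 -0.001]
 [ 0.    -0.001 -1.   ]] 11.0
```

View pics/scene0.png

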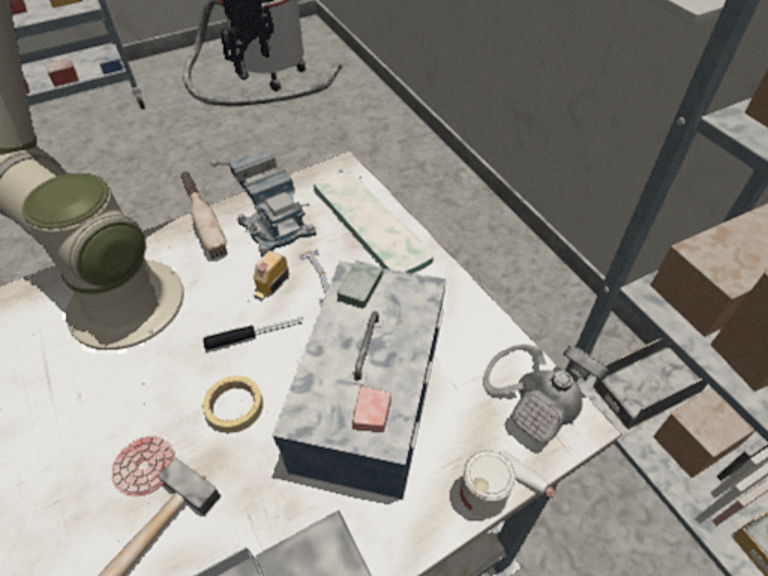

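View pics/top0.png

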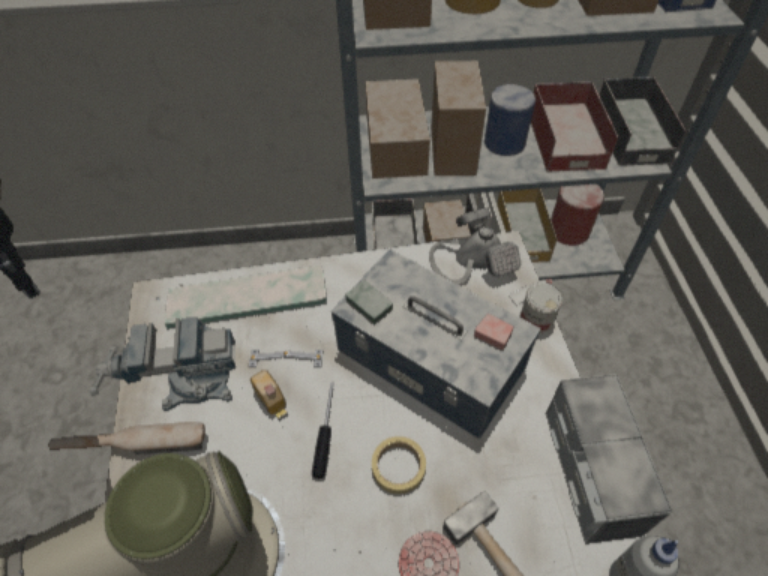

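The scene view (2× 384-row scale, i.e. ×1.5) shows the foam around (372,225), the green long sample at (360,284), the handle from (374,315) to (360,375), and the red short sample at (372,408). The top view shows foam (247,293), green (370,300), handle (410,302)–(460,328), red (494,330), stay (287,356) and tin (542,303).

```bash
python3 - <<'E'
from h import *
import pickle
d=pickle.load(open('c0.pkl','rb')); S,T,W=d['scene'],d['top'],d['wrist']
def ctr(c,box,f):
    x0,y0,x1,y1=[int(v/1.5) for v in box]; a=c['img'][y0:y1,x0:x1].astype(int); m=f(a).astype(np.uint8)
    n,l,st,ce=cv2.connectedComponentsWithStats(m); k=1+np.argmax(st[1:,4]); 
    return ce[k]+[x0,y0],st[k,4]
red=lambda a:(a[...,0]-a[...,1]>40)
for n,c,b in(('s',S,(335,375,410,445)),('t',T,(460,300,530,360))): print(n,ctr(c,b,red))
h=1/1.5
P={'handle_a':((374,315),(411,300)),'handle_b':((360,375),(460,328)),
'lidFL':((336,263),(333,318)),'lidBL':((445,280),(388,255)),'lidBR':((405,463),(537,340)),'lidFR':((280,438),(478,418)),
'green':((360,284),(370,300)),'red':((372,408),(494,330)),
'foam1':((315,183),(172,322)),'foam4':((400,272),(327,299)),'foam3':((432,260),(325,268)),'stay':((315,270),(287,356))}
for k,(a,b) in P.items():
    p,e=tri(S,np.array(a)*h,T,np.array(b)*h); print(k,p.round(0),round(e,1))
cv2.imwrite('pics/w0.png',np.vstack([np.hstack([S['img'][100:310,170:310],T['img'][150:300,60:370][:,:,:].copy() if 0 else cv2.resize(T['img'][160:290,80:370],(469,210))])])[:,:,::-1])
cv2.imwrite('pics/z0.png',np.hstack([cv2.resize(S['img'][110:320,180:310],None,fx=2.4,fy=2.4),cv2.resize(T['img'][160:290,100:370],(480,231)) if 0 else np.zeros((504,1,3),np.uint8),cv2.resize(W['img'],(480,504))])[:,:,::-1])
E
```

```text
s (array([249.38039216, 272.77254902]), np.int32(255))
t (array([329.21052632, 215.73684211]), np.int32(19))
handle_a [ 511. -141.  164.] 2.4
handle_b [ 495. -246.  153.] 0.2
lidFL [434. -12. 138.] 12.0
lidBL [628. -39. 127.] 11.9
lidBR [ 560. -374.  115.] 18.1
lidFR [ 374. -327.   91.] 9.7
green [484. -69. 156.] 0.7
red [ 516. -303.  156.] 2.7
foam1 [347. 335.  32.] 9.8
foam4 [547.  75.  15.] 17.0
foam3 [616. 113.  19.] 4.8
stay [376.  72.  26.] 7.7
```

View pics/z0.png

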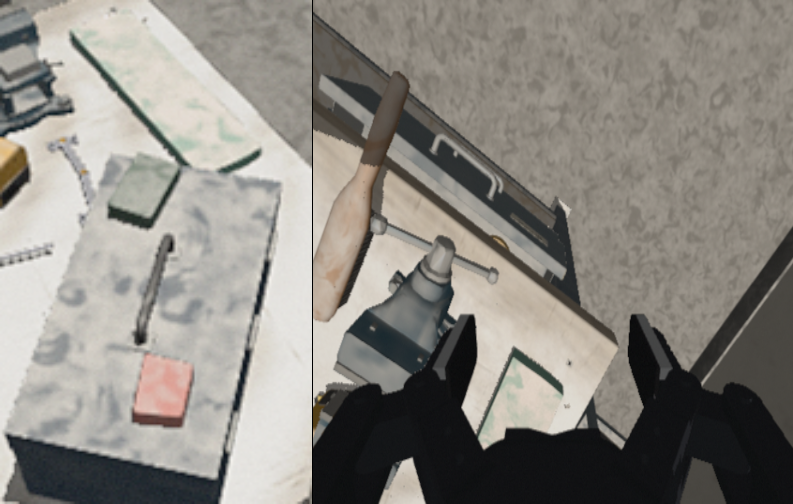

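The zoom shows the pad's top corners near (72,32), (118,25), (260,150) and (195,170). The green slab's top-face corners are near (135,155), (180,165), (158,215) and (108,203), and the red slab's near (145,352), (193,362), (185,415) and (133,405). I'll cast these and plan the first move.

```bash
cat >> h.py <<'E'
def goto(p,yaw,turn=(0,0,0)):
    """tool-frame shift (m) and rotvec (deg) to reach tool pointing down, tool y at yaw (deg), TCP p (mm)"""
    p0,r0,_=pose(); a=np.radians(yaw); y=np.array([np.cos(a),np.sin(a),0]); z=np.array([0,0,-1.]); 
    Rt=np.stack([np.cross(y,z),y,z],1)
    print('off',(r0.inv().apply(np.array(p)-p0)/1000).round(4),'ang',(r0.inv()*R.from_matrix(Rt)).as_rotvec(degrees=True).round(1))
E
python3 - <<'E'
from h import *
import pickle
d=pickle.load(open('c0.pkl','rb')); S=d['scene']
z2=lambda q:(180+q[0]/2.4,110+q[1]/2.4)
def quad(n,q,z):
    P=np.array([onz(S,z2(k),z) for k in q]); print(n,P[:,:2].round(0).tolist(),'c',P.mean(0).round(0),'sides',np.linalg.norm(np.roll(P,-1,0)-P,axis=1).round(0))
    e=P[1]-P[0];f=P[2]-P[1]; print('  ang',np.degrees(np.arctan2(e[1],e[0])).round(1),np.degrees(np.arctan2(f[1],f[0])).round(1))
quad('foam',[(72,32),(125,22),(260,150),(197,170)],20)
quad('green',[(135,155),(180,165),(158,215),(108,203)],164)
quad('red',[(145,352),(193,362),(185,415),(133,405)],166)
quad('lid',[(110,155),(281,182),(222,478),(10,434)],144)
goto((480,-75,290),-8.6)
E
```

```text
foam [[347.0, 349.0], [423.0, 373.0], [618.0, 119.0], [537.0, 82.0]] c [481. 231.  20.] sides [ 80. 320.  89. 327.]
  ang 17.6 -52.5
green [[472.0, -26.0], [522.0, -39.0], [502.0, -108.0], [449.0, -94.0]] c [486. -67. 164.] sides [51. 72. 55. 72.]
  ang -15.2 -106.1
red [[498.0, -270.0], [542.0, -280.0], [537.0, -332.0], [491.0, -324.0]] c [ 517. -301.  166.] sides [45. 53. 47. 54.]
  ang -11.7 -96.0
lid [[442.0, -8.0], [631.0, -43.0], [570.0, -379.0], [382.0, -344.0]] c [ 506. -193.  144.] sides [192. 341. 191. 341.]
  ang -10.6 -100.3
off [-0.4668 -0.3902 -0.0478] ang [-0.1  0.  73.6]
```

Request:
move_arm:
  motion:
    - {"offset": [-0.05, -0.04, -0.048], "angular": [0, 0, 10], "jaw": 0.0854}
    - {"offset": [-0.098, -0.078, -0.048], "angular": [0, 0, 20], "jaw": 0.0854}
    - {"offset": [-0.146, -0.117, -0.048], "angular": [0, 0, 30], "jaw": 0.0854}
    - {"offset": [-0.194, -0.156, -0.048], "angular": [0, 0, 40], "jaw": 0.0854}
    - {"offset": [-0.242, -0.196, -0.048], "angular": [0, 0, 50], "jaw": 0.0854}

```text
time_s: 0.78
eef_pos: [353.5, 205.1, 290.3]
ee_rot: [0.0, 0.611, 0.792, 0.0]
force: [0.8, 0.2, 0.2]
grip_width: 1.005
```

```bash
python3 - <<'E'
from h import *
goto((480,-75,290),-15)
E
```

```text
off [-3.031e-01  5.120e-02  3.000e-04] ang [ 0.  -0.  29.7]
```

Request:
move_arm:
  motion:
    - {"offset": [-0.062, 0.01, 0], "angular": [0, 0, 8], "jaw": 0.0854}
    - {"offset": [-0.122, 0.021, 0], "angular": [0, 0, 16], "jaw": 0.0854}
    - {"offset": [-0.182, 0.032, 0], "angular": [0, 0, 24], "jaw": 0.0854}
    - {"offset": [-0.24, 0.042, 0], "angular": [0, 0, 29.5], "jaw": 0.0854}
    - {"offset": [-0.29, 0.051, 0], "angular": [0, 0, 29.5], "jaw": 0.0854}

```text
time_s: 1.4
eef_pos: [478.0, -62.0, 290.1]
ee_rot: [-0.0, 0.791, 0.612, -0.0]
force: [0.6, 0.8, 0.5]
grip_width: 0.999
```

```bash
python3 - <<'E'
from h import *
import pickle
c=cap('wrist','w1'); pickle.dump(c,open('c1.pkl','wb'))
p,r,s=pose(); print(p,np.degrees(np.arctan2(*r.as_matrix()[:2,1][::-1])),s['joints'].round(2),s['dq'].round(2),ctrl.tips_ahead)
E
```

```text
[479.65697391 -66.31408359 289.44023617] -14.705128393512275 [-0.38  0.19  1.53 -0.    1.42 -0.12] [ 0.09 -0.04  0.07  0.01 -0.01  0.11] 11.0
```

View pics/w1.png

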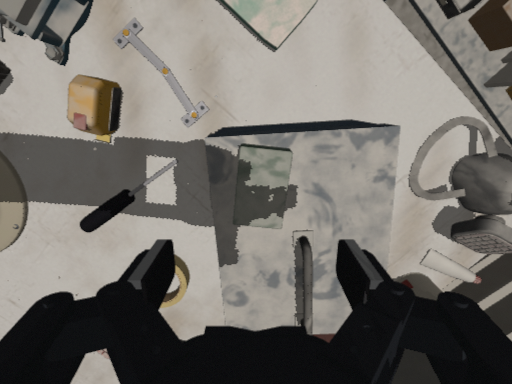

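The wrist view shows the green slab at about (240,145)-(293,151)-(284,228)-(233,222), partly in the arm's shadow. The handle runs from about (303,240) to (305,330), and the foam's near corner is at (277,47).

```bash
python3 - <<'E'
from h import *
import pickle
c=pickle.load(open('c1.pkl','rb')); S=pickle.load(open('c0.pkl','rb'))['scene']
q=[(240,145),(293,151),(284,228),(233,222)]
P=np.array([onz(c,k,164) for k in q]); print(P.round(0),P.mean(0).round(1),np.linalg.norm(np.roll(P,-1,0)-P,axis=1).round(0))
z2=lambda q:(180+q[0]/2.4,110+q[1]/2.4)
for a,b in zip(q,[(135,155),(180,165),(158,215),(108,203)]): 
    p,e=tri(c,a,S,z2(b)); print(p.round(0),e.round(1))
e=P[0]-P[3];f=P[1]-P[2];print(np.degrees(np.arctan2(e[1],e[0])),np.degrees(np.arctan2(f[1],f[0])))
e=P[1]-P[0];f=P[2]-P[3];print(np.degrees(np.arctan2(e[1],e[0])),np.degrees(np.arctan2(f[1],f[0])))
# foam corner, handle top
print('foam corner',onz(c,(277,45),20),'lid FL',onz(c,(206,137),144),'lid BL',onz(c,(399,127),144))
print('handle',tri(c,(303,243),S,z2((168,240))))
goto((486,-66,290),-15)
E
```

```text
[[ 474.  -20.  164.]
 [ 520.  -38.  164.]
 [ 495. -112.  164.]
 [ 446.  -93.  164.]] [483.8 -65.6 164. ] [50. 79. 52. 78.]
[473. -21. 159.] 1.7
[521. -38. 163.] 1.3
[ 498. -111.  167.] 7.2
[448. -93. 163.] 2.5
69.24457193138845 71.02952273822629
-21.09455197606583 -21.963599785277733
foam corner [542.81074503  74.96537573  20.        ] lid FL [441.88162735  -6.30388755 144.        ] lid BL [627.40631658 -44.76566904 144.        ]
handle (array([ 511.61640335, -136.39528479,  158.83663031]), np.float64(2.9456019871998413))
off [ 0.0019  0.0061 -0.0006] ang [0.  0.1 0.3]
```

Request:
move_arm:
  motion:
    - {"offset": [0.001, 0.004, 0.03], "angular": [0, 0, 5], "jaw": 0.07}
    - {"offset": [0.001, 0.004, 0.07], "angular": [0, 0, 5], "jaw": 0.065}
    - {"offset": [0.001, 0.004, 0.1], "angular": [0, 0, 5], "jaw": 0.06}
    - {"offset": [0.001, 0.004, 0.118], "angular": [0, 0, 5], "jaw": 0.06}
    - {"offset": [0.001, 0.004, 0.118], "angular": [0, 0, 5], "jaw": 0.06}

```text
time_s: 2.08
eef_pos: [481.1, -59.7, 171.3]
ee_rot: [-0.001, 0.816, 0.577, -0.001]
force: [-0.2, -0.3, -0.2]
grip_width: 0.703
```

```bash
python3 - <<'E'
from h import *
c=cap('wrist','w2')
goto((484,-66,165),-20.5); print(pose()[0],ctrl.tips_ahead,pose()[2]['grip_width'])
E
```

```text
off [-0.005   0.0042  0.0074] ang [-0. -0.  1.]
[481.67356598 -59.84741234 172.37114933] 11.0 0.70687519193926
```

View pics/w2.png

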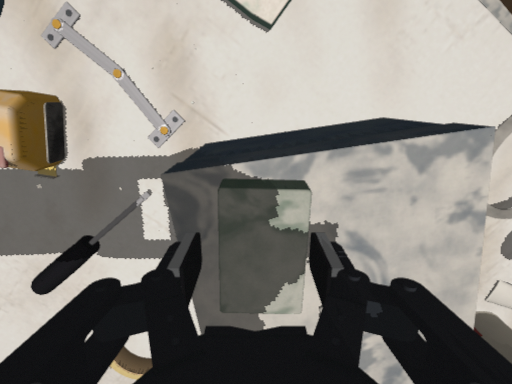

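The slab lies squarely between the fingers: corners (219,188), (309,188), (304,312), (221,312), with the right finger closer.

```bash
python3 - <<'E'
from h import *
c=cap('wrist'); p0,r,s=pose()
P=np.array([onz(c,k,164) for k in [(219,188),(309,188),(304,312),(221,312)]]);print(P.round(0),P.mean(0),np.linalg.norm(np.roll(P,-1,0)-P,axis=1).round(0))
print('in tool',r.inv().apply(P-p0).round(1))
m=P.mean(0); goto((m[0],m[1],164),-20.5)
E
```

```text
[[ 474.  -21.  164.]
 [ 519.  -37.  164.]
 [ 494. -112.  164.]
 [ 446.  -95.  164.]] [483.41890285 -66.38989174 164.        ] [47. 79. 51. 79.]
in tool [[ 34.1 -20.1   8.9]
 [ 34.   27.3   9. ]
 [-45.3  28.8   9. ]
 [-45.2 -22.    8.9]]
off [-0.0056  0.0035  0.0089] ang [0. 0. 1.]
```

Now down in small steps with the jaws at 60 mm, watching the force.

Request:
move_arm:
  motion:
    - {"offset": [-0.0055, 0.0035, 0.004], "angular": [0, 0, 0.5], "jaw": 0.06}
    - {"offset": [-0.0055, 0.0035, 0.008], "angular": [0, 0, 0.5], "jaw": 0.06}
    - {"offset": [-0.0055, 0.0035, 0.012], "angular": [0, 0, 0.5], "jaw": 0.06}
    - {"offset": [-0.0055, 0.0035, 0.013], "angular": [0, 0, 0.5], "jaw": 0.06}

```text
time_s: 2.68
eef_pos: [483.0, -66.2, 159.0]
ee_rot: [-0.0, 0.819, 0.574, -0.0]
force: [-0.7, 0.0, 0.1]
grip_width: 0.7
```

Request:
move_arm:
  motion:
    - {"offset": [0, 0, 0.002], "angular": [0, 0, 0], "jaw": 0.058}
    - {"offset": [0, 0, 0.003], "angular": [0, 0, 0], "jaw": 0.058}

```text
time_s: 2.92
eef_pos: [483.2, -66.2, 156.2]
ee_rot: [0.0, 0.819, 0.574, 0.0]
force: [0.3, 0.1, 0.3]
grip_width: 0.678
```

Request:
move_arm:
  motion:
    - {"offset": [0, 0, 0.001], "angular": [0, 0, 0], "jaw": 0.05}
    - {"offset": [0, 0, 0.001], "angular": [0, 0, 0], "jaw": 0.04}
    - {"offset": [0, 0, 0.001], "angular": [0, 0, 0], "jaw": 0.04}
    - {"offset": [0, 0, 0.001], "angular": [0, 0, 0], "jaw": 0.04}
  squeeze: 40

```text
time_s: 3.42
eef_pos: [483.2, -66.2, 155.7]
ee_rot: [0.0, 0.819, 0.574, 0.0]
force: [-2.5, -0.1, 5.7]
grip_width: 0.575
```

Request:
move_arm:
  motion:
    - {"offset": [0, 0, -0.005], "angular": [0, 0, 0], "jaw": 0.04}
    - {"offset": [0, 0, -0.015], "angular": [0, 0, 0], "jaw": 0.04}
    - {"offset": [0, 0, -0.03], "angular": [0, 0, 0], "jaw": 0.04}
    - {"offset": [0, 0, -0.03], "angular": [0, 0, 0], "jaw": 0.04}

```text
time_s: 3.92
eef_pos: [483.8, -66.5, 186.8]
ee_rot: [0.001, 0.819, 0.574, 0.001]
force: [0.1, 0.6, -2.4]
grip_width: 0.572
```

```bash
python3 - <<'E'
from h import *
c=cap('wrist'); d=cap('scene')
cv2.imwrite('pics/w3.png',np.hstack([cv2.resize(c['img'][100:340,100:420],(480,360)),cv2.resize(d['img'][100:280,180:340],(320,360))])[:,:,::-1])
print(pose()[2])
goto((480,-66,260),-15)
E
```

```text
{'time_s': 4.025, 'joints': array([-3.77081731e-01,  2.85730252e-01,  1.69091615e+00,  2.77026043e-05,
        1.16476860e+00, -2.85580463e-02]), 'dq': array([-0.00094056,  0.00940682,  0.00983431, -0.00095463, -0.00127676,
        0.00106346]), 'tau': array([ 1.46087544e-02, -3.98547542e+01, -2.54465890e+01, -2.41613379e-03,
        9.58419900e-03, -9.15738406e-05]), 'eef_pos': array([483.11755411, -66.23541072, 185.34039099]), 'ee_rot': array([6.71737225e-05, 8.18999663e-01, 5.73793991e-01, 5.94974828e-05]), 'force': array([ 0.90426565, -0.30102638, -2.30811504]), 'wrist_torque': array([-0.0097346 , -0.01941695, -0.02331082]), 'grip_width': 0.5791092146124022}
off [-0.0008 -0.003  -0.0747] ang [ 0. -0. -5.]
```

View pics/w3.png

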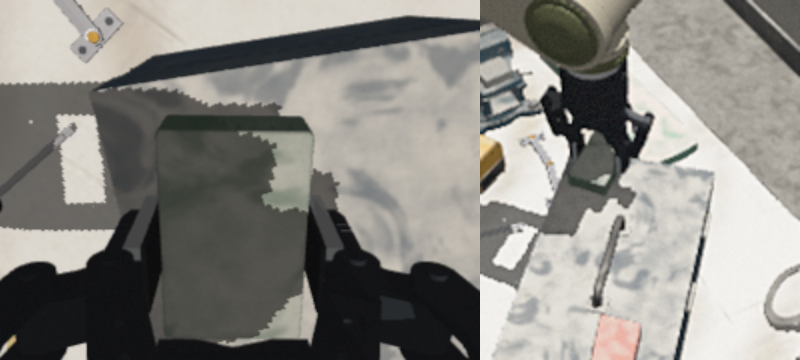

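Held level; the load is 2.3 N (0.23 kg) and the opening is 49 mm. Next the foam.

```bash
python3 - <<'E'
from h import *
goto((535,165,215),35.6)
E
```

```text
off [ 0.2351 -0.0302 -0.0297] ang [  0.    0.  -55.6]
```

Request:
move_arm:
  motion:
    - {"offset": [0.01, 0, -0.025], "angular": [0, 0, -5], "jaw": 0.04}
    - {"offset": [0.055, -0.007, -0.03], "angular": [0, 0, -15], "jaw": 0.04}
    - {"offset": [0.1, -0.013, -0.03], "angular": [0, 0, -25], "jaw": 0.04}
    - {"offset": [0.145, -0.02, -0.03], "angular": [0, 0, -35], "jaw": 0.04}
    - {"offset": [0.185, -0.025, -0.03], "angular": [0, 0, -45], "jaw": 0.04}

```text
time_s: 4.65
eef_pos: [522.7, 117.8, 214.8]
ee_rot: [-0.0, 0.534, 0.845, -0.0]
force: [1.9, -0.5, -2.2]
grip_width: 0.572
```

```bash
python3 - <<'E'
from h import *
goto((535,165,215),35.6)
E
```

```text
off [ 0.0374  0.0313 -0.0003] ang [ -0.   -0.  -10.2]
```

Request:
move_arm:
  motion:
    - {"offset": [0.02, 0.016, 0], "angular": [0, 0, -7], "jaw": 0.04}
    - {"offset": [0.037, 0.031, 0], "angular": [0, 0, -10.2], "jaw": 0.04}
    - {"offset": [0.037, 0.031, 0], "angular": [0, 0, -10.2], "jaw": 0.04}

```text
time_s: 5.03
eef_pos: [535.1, 163.8, 214.5]
ee_rot: [-0.001, 0.459, 0.888, -0.0]
force: [-0.1, -0.3, -2.4]
grip_width: 0.576
```

```bash
python3 - <<'E'
from h import *
import pickle
c=cap('wrist','w4'); pickle.dump(c,open('c4.pkl','wb')); print(pose()[0],pose()[2]['joints'].round(2))
E
```

```text
[535.01729928 162.94637412 214.61707031] [ 0.09  0.41  1.43 -0.    1.3  -0.53]
```

View pics/w4.png

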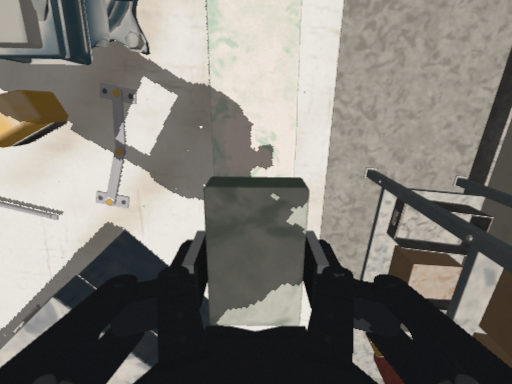

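The pad edges run almost vertically: left at (207,5) to (210,75), right at (301,5) to (296,170). The pad is therefore aligned with the tool; the stay is at (117,145).

```bash
python3 - <<'E'
from h import *
import pickle
c=pickle.load(open('c4.pkl','rb')); p0=np.array([535.0,162.9,214.6])
L=[onz(c,k,20)for k in((207,5),(210,75))]; Rr=[onz(c,k,20) for k in((301,5),(296,170))]
a=np.radians(35.6);v=np.array([np.cos(a),np.sin(a),0]);u=np.array([-v[1],v[0],0])
for P in L+Rr: print(P.round(0),'u',((P-p0)@u).round(1),'v',((P-p0)@v).round(1))
for n in (L,Rr): e=n[0]-n[1]; print(np.degrees(np.arctan2(e[1],e[0]))-90)
# corners seen before
for q in ((543,75,20),(537,82,20),(617,117,20),(347,349,20)): q=np.array(q); print('corner u,v',((q-p0)@u).round(0),((q-p0)@v).round(0))
E
```

```text
[396. 276.  20.] u 173.2 v -47.3
[434. 222.  20.] u 107.1 v -47.8
[474. 331.  20.] u 172.7 v 48.3
[575. 192.  20.] u 0.5 v 49.9
35.168775984167596
36.10440333000018
corner u,v -76.0 -45.0
corner u,v -67.0 -45.0
corner u,v -85.0 40.0
corner u,v 261.0 -45.0
```

Request:
move_arm:
  motion:
    - {"offset": [0, 0, 0.05], "angular": [0, 0, 0], "jaw": 0.04}
    - {"offset": [0, 0, 0.1], "angular": [0, 0, 0], "jaw": 0.04}
    - {"offset": [0, 0, 0.15], "angular": [0, 0, 0], "jaw": 0.04}
    - {"offset": [0, 0, 0.172], "angular": [0, 0, 0], "jaw": 0.04}
    - {"offset": [0, 0, 0.174], "angular": [0, 0, 0], "jaw": 0.04}

```text
time_s: 5.7
eef_pos: [534.4, 161.9, 40.0]
ee_rot: [-0.001, 0.461, 0.888, -0.001]
force: [0.9, 0.4, -1.9]
grip_width: 0.576
```

Request:
move_arm:
  motion:
    - {"offset": [0, 0, 0.002], "angular": [0, 0, 0], "jaw": 0.04}
    - {"offset": [0, 0, 0.004], "angular": [0, 0, 0], "jaw": 0.04}
    - {"offset": [0, 0, 0.005], "angular": [0, 0, 0], "jaw": 0.04}

```text
time_s: 6.08
eef_pos: [535.6, 162.8, 36.9]
ee_rot: [0.0, 0.46, 0.888, 0.0]
force: [0.2, -0.8, -2.4]
grip_width: 0.579
```

Request:
move_arm:
  motion:
    - {"offset": [0, 0, 0.001], "angular": [0, 0, 0], "jaw": 0.04}
    - {"offset": [0, 0, 0.002], "angular": [0, 0, 0], "jaw": 0.04}
    - {"offset": [0, 0, 0.003], "angular": [0, 0, 0], "jaw": 0.04}

```text
time_s: 6.45
eef_pos: [535.3, 162.8, 33.2]
ee_rot: [0.0, 0.46, 0.888, 0.0]
force: [0.0, 0.8, -2.4]
grip_width: 0.573
```

Request:
move_arm:
  motion:
    - {"offset": [0, 0, 0.001], "angular": [0, 0, 0], "jaw": 0.04}
    - {"offset": [0, 0, 0.0015], "angular": [0, 0, 0], "jaw": 0.04}

```text
time_s: 6.7
eef_pos: [535.3, 162.8, 32.0]
ee_rot: [-0.0, 0.46, 0.888, -0.0]
force: [-2.9, 0.1, 4.8]
grip_width: 0.576
```

Request:
move_arm:
  motion:
    - {"offset": [0, 0, 0], "angular": [0, 0, 0], "jaw": 0.055}
    - {"offset": [0, 0, 0], "angular": [0, 0, 0], "jaw": 0.065}
    - {"offset": [0, 0, -0.003], "angular": [0, 0, 0], "jaw": 0.068}
    - {"offset": [0, 0, -0.03], "angular": [0, 0, 0], "jaw": 0.068}
    - {"offset": [0, 0, -0.08], "angular": [0, 0, 0], "jaw": 0.068}

```text
time_s: 7.32
eef_pos: [534.4, 162.6, 111.6]
ee_rot: [-0.001, 0.46, 0.888, -0.001]
force: [1.5, -0.3, 0.3]
grip_width: 0.797
```

```bash
python3 - <<'E'
from h import *
goto((512,-285,290),-10)
E
```

```text
off [-0.3524 -0.2771 -0.1782] ang [-0.2 -0.  45.2]
```

Request:
move_arm:
  motion:
    - {"offset": [0, 0, -0.06], "angular": [0, 0, 0], "jaw": 0.085}
    - {"offset": [-0.02, -0.016, -0.115], "angular": [0, 0, 5], "jaw": 0.085}
    - {"offset": [-0.055, -0.045, -0.155], "angular": [0, 0, 12], "jaw": 0.085}
    - {"offset": [-0.1, -0.08, -0.175], "angular": [0, 0, 20], "jaw": 0.085}
    - {"offset": [-0.145, -0.115, -0.178], "angular": [0, 0, 30], "jaw": 0.085}

```text
time_s: 7.95
eef_pos: [525.0, -23.6, 291.8]
ee_rot: [0.002, 0.676, 0.737, 0.001]
force: [1.5, 1.1, -0.9]
grip_width: 0.996
```

```bash
python3 - <<'E'
from h import *
goto((514,-285,290),-10); print(pose()[2]['joints'])
E
```

```text
off [-0.2595 -0.0336  0.002 ] ang [ 0.2  0.  15. ]
[-2.68084983e-01  2.81227222e-01  1.41110007e+00  1.66565790e-05
  1.44572221e+00 -3.54554014e-01]
```

Request:
move_arm:
  motion:
    - {"offset": [-0.055, -0.007, 0], "angular": [0, 0, 5], "jaw": 0.085}
    - {"offset": [-0.11, -0.014, 0], "angular": [0, 0, 10], "jaw": 0.085}
    - {"offset": [-0.165, -0.021, 0], "angular": [0, 0, 15], "jaw": 0.085}
    - {"offset": [-0.22, -0.028, 0], "angular": [0, 0, 15], "jaw": 0.085}
    - {"offset": [-0.245, -0.033, 0], "angular": [0, 0, 15], "jaw": 0.085}

```text
time_s: 8.57
eef_pos: [513.8, -271.6, 289.6]
ee_rot: [-0.0, 0.766, 0.643, -0.0]
force: [0.2, 0.1, 1.0]
grip_width: 0.991
```

```bash
python3 - <<'E'
from h import *
c=cap('wrist'); p0,r,s=pose(); print(p0,s['joints'].round(2))
a=c['img'].astype(int); m=((a[...,0]-a[...,1]>45)&(a[...,0]-a[...,2]>35)).astype(np.uint8)
m=cv2.morphologyEx(m,cv2.MORPH_OPEN,np.ones((3,3)))
cn,_=cv2.findContours(m,0,1)
for k in sorted(cn,key=cv2.contourArea)[-3:]:
    (u,v),wh,an=cv2.minAreaRect(k); B=cv2.boxPoints(((u,v),wh,an)); P=np.array([onz(c,b,165) for b in B])
    print(cv2.contourArea(k),(u,v),P.mean(0).round(1),np.linalg.norm(np.roll(P,-1,0)-P,axis=1).round(0),[np.degrees(np.arctan2(e[1],e[0])).round(1) for e in (P[1]-P[0],P[2]-P[1])])
im=c['img'][:,:,::-1].copy(); cv2.drawContours(im,cn,-1,(0,255,0),1)
d=cap('scene'); cv2.imwrite('pics/w5.png',np.hstack([im,cv2.resize(d['img'][60:316,180:340],None,fx=1.5,fy=1.5)[:,:,::-1]]))
E
```

```text
[ 513.43469194 -273.42623057  289.35288969] [-0.69  0.41  1.23 -0.    1.49 -0.52]
55.0 (250.5, 222.5) [ 502.3 -307.7  165. ] [ 9. 10.  9. 10.] [np.float64(-10.0), np.float64(-100.0)]
79.0 (18.5, 213.5) [ 277.6 -258.3  165. ] [13. 12. 13. 12.] [np.float64(-10.0), np.float64(-113.8)]
389.5 (271.0, 226.5) [ 521.8 -315.8  165. ] [24. 32. 25. 32.] [np.float64(-10.0), np.float64(-98.2)]
```

View pics/w5.png

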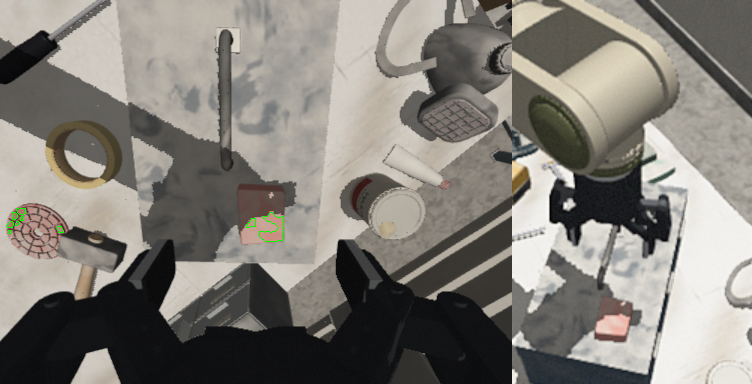

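The red slab's top face spans roughly (239,185), (284,187), (284,242), (240,243). The handle bar runs (225,33) to (227,163), and the tin is at (395,210).

```bash
python3 - <<'E'
from h import *
import pickle
c=cap('wrist'); p0,r,s=pose(); print(p0); S=pickle.load(open('c0.pkl','rb'))['scene']; c1=pickle.load(open('c1.pkl','rb'))
a=c['img'].astype(int); m=(a[...,0]-a[...,1]>0.22*a[...,0]).astype(np.uint8); m[:, :230]=0;m[:,292:]=0;m[:178]=0;m[250:]=0
cn,_=cv2.findContours(cv2.morphologyEx(m,cv2.MORPH_CLOSE,np.ones((5,5))),0,1); k=max(cn,key=cv2.contourArea)
R_=cv2.minAreaRect(k); print(cv2.contourArea(k),R_)
for z in(166,):
    P=np.array([onz(c,b,z) for b in cv2.boxPoints(R_)]); print(P.round(0).tolist(),P.mean(0).round(1),np.linalg.norm(np.roll(P,-1,0)-P,axis=1).round(0),[np.degrees(np.arctan2(e[1],e[0])).round(1) for e in (P[1]-P[0],P[2]-P[1])])
print('tri red',tri(c,R_[0],S,(249.4,272.8)))
h1,h2=onz(c,(225,35),172),onz(c,(227,160),172); print('handle',h1.round(0),h2.round(0),((h1+h2)/2).round(1),np.degrees(np.arctan2(*(h1-h2)[:2][::-1]))-90,np.linalg.norm(h1-h2))
print('tri h1',tri(c,(225,40),c1,(303,243)))
goto((P.mean(0)[0],P.mean(0)[1],175),-10)
E
```

```text
[ 514.18347063 -269.68182576  289.62116791]
1401.0 ((260.5, 213.0), (58.0, 45.0), 90.0)
[[498.0, -265.0, 166.0], [540.0, -273.0, 166.0], [531.0, -334.0, 166.0], [486.0, -326.0, 166.0]] [ 513.7 -299.5  166. ] [43. 62. 46. 62.] [np.float64(-10.0), np.float64(-98.3)]
tri red (array([ 516.26703595, -302.99515954,  154.66148037]), np.float64(5.86366826346246))
handle [ 512. -140.  172.] [ 493. -240.  172.] [ 502.4 -190.   172. ] -10.813807625586534 101.31627013361368
tri h1 (array([ 510.23910556, -139.78707941,  153.11894188]), np.float64(0.4099903993466958))
off [-0.0295  0.0047  0.1146] ang [-0.  -0.   0.1]
```

Request:
move_arm:
  motion:
    - {"offset": [-0.015, 0.003, 0.03], "angular": [0, 0, -1], "jaw": 0.072}
    - {"offset": [-0.029, 0.006, 0.07], "angular": [0, 0, -1], "jaw": 0.068}
    - {"offset": [-0.029, 0.006, 0.1], "angular": [0, 0, -1], "jaw": 0.064}
    - {"offset": [-0.029, 0.006, 0.115], "angular": [0, 0, -1], "jaw": 0.064}
    - {"offset": [-0.029, 0.006, 0.115], "angular": [0, 0, -1], "jaw": 0.064}

```text
time_s: 9.35
eef_pos: [515.7, -297.7, 174.8]
ee_rot: [-0.0, 0.759, 0.651, 0.0]
force: [0.1, -0.5, 0.0]
grip_width: 0.749
```

```bash
python3 - <<'E'
from h import *
c=cap('wrist','w6'); p0,r,s=pose(); print(p0,s['force'])
a=c['img'].astype(int); m=(a[...,0]-a[...,1]>0.22*a[...,0]).astype(np.uint8); m[:, :180]=0;m[:,330:]=0;m[:150]=0;m[335:]=0
cn,_=cv2.findContours(cv2.morphologyEx(m,cv2.MORPH_CLOSE,np.ones((5,5))),0,1); k=max(cn,key=cv2.contourArea)
R_=cv2.minAreaRect(k); print(cv2.contourArea(k),R_)
P=np.array([onz(c,b,166) for b in cv2.boxPoints(R_)]); print(P.round(0).tolist(),P.mean(0).round(1),np.linalg.norm(np.roll(P,-1,0)-P,axis=1).round(0),[np.degrees(np.arctan2(e[1],e[0])).round(1) for e in (P[1]-P[0],P[2]-P[1])])
print(r.inv().apply(P-p0).round(1))
E
```

```text
[ 515.95462425 -298.19365441  175.82673279] [ 0.91181698 -0.46025863  0.26771208]
4280.5 ((252.7142333984375, 245.14596557617188), (81.06780242919922, 99.3678207397461), 1.2453643083572388)
[[484.0, -326.0, 166.0], [498.0, -264.0, 166.0], [540.0, -272.0, 166.0], [532.0, -334.0, 166.0]] [ 513.5 -299.   166. ] [63. 43. 63. 49.] [np.float64(77.5), np.float64(-10.1)]
[[-31.9 -27.4   9.8]
 [ 30.8 -23.2   9.8]
 [ 29.8  20.    9.8]
 [-33.2  21.3   9.9]]
```

View pics/w6.png

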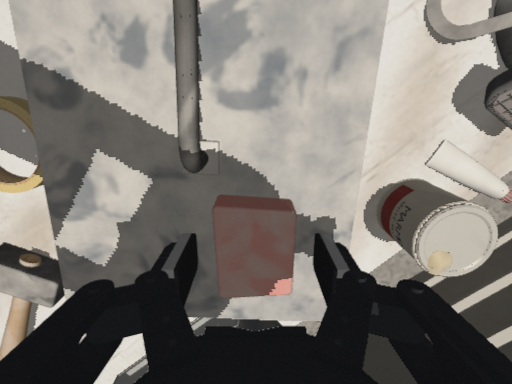

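The red slab sits centred between the fingers at (254,250), with the tin well clear at (435,230). Now the descent to about z = 156.5.

Request:
move_arm:
  motion:
    - {"offset": [-0.001, -0.002, 0.008], "angular": [0, 0, 0], "jaw": 0.062}
    - {"offset": [-0.001, -0.002, 0.015], "angular": [0, 0, 0], "jaw": 0.06}
    - {"offset": [-0.001, -0.002, 0.019], "angular": [0, 0, 0], "jaw": 0.058}
    - {"offset": [-0.001, -0.002, 0.019], "angular": [0, 0, 0], "jaw": 0.056}

```text
time_s: 9.9
eef_pos: [513.3, -299.2, 155.5]
ee_rot: [-0.0, 0.759, 0.651, -0.0]
force: [0.5, -0.8, 0.5]
grip_width: 0.652
```

Request:
move_arm:
  motion:
    - {"offset": [0, 0, 0], "angular": [0, 0, 0], "jaw": 0.045}
    - {"offset": [0, 0, 0], "angular": [0, 0, 0], "jaw": 0.035}
    - {"offset": [0, 0, 0], "angular": [0, 0, 0], "jaw": 0.035}
    - {"offset": [0, 0, 0], "angular": [0, 0, 0], "jaw": 0.035}
  squeeze: 40

```text
time_s: 10.4
eef_pos: [513.7, -299.4, 156.3]
ee_rot: [0.001, 0.759, 0.651, 0.0]
force: [3.7, 0.7, 5.4]
grip_width: 0.522
```

Request:
move_arm:
  motion:
    - {"offset": [0, 0, -0.005], "angular": [0, 0, 0], "jaw": 0.035}
    - {"offset": [0, 0, -0.015], "angular": [0, 0, 0], "jaw": 0.035}
    - {"offset": [0, 0, -0.04], "angular": [0, 0, 0], "jaw": 0.035}
    - {"offset": [0, 0, -0.07], "angular": [0, 0, 0], "jaw": 0.035}
    - {"offset": [0, 0, -0.07], "angular": [0, 0, 0], "jaw": 0.035}

```text
time_s: 11.02
eef_pos: [513.8, -299.7, 228.0]
ee_rot: [0.002, 0.759, 0.651, 0.0]
force: [0.1, 0.7, -2.5]
grip_width: 0.524
```

```bash
python3 - <<'E'
from h import *
c=cap('wrist'); p0,r,s=pose(); print(p0,s['force'],s['grip_width'])
a=c['img'].astype(int); m=(a[...,0]-a[...,1]>0.22*a[...,0]).astype(np.uint8); m[:, :180]=0;m[:,330:]=0;m[:150]=0;m[335:]=0
print(cv2.minAreaRect(np.argwhere(m)[:,::-1].astype(np.float32)))
goto((480,239,226),35.6)
E
```

```text
[ 513.29538901 -299.27630235  225.98521248] [-0.66105267 -0.48754979 -2.58676641] 0.5196915443867945
((252.53575134277344, 259.0531311035156), (95.05457305908203, 109.54833984375), 2.935673236846924)
off [ 5.269e-01 -1.150e-01 -3.000e-04] ang [  0.    0.  -44.4]
```

Request:
move_arm:
  motion:
    - {"offset": [0.04, -0.009, 0], "angular": [0, 0, -4], "jaw": 0.035}
    - {"offset": [0.095, -0.021, 0], "angular": [0, 0, -8], "jaw": 0.035}
    - {"offset": [0.15, -0.033, 0], "angular": [0, 0, -13], "jaw": 0.035}
    - {"offset": [0.205, -0.045, 0], "angular": [0, 0, -18], "jaw": 0.035}
    - {"offset": [0.26, -0.057, 0], "angular": [0, 0, -23], "jaw": 0.035}

```text
time_s: 11.7
eef_pos: [495.6, -31.7, 224.4]
ee_rot: [-0.001, 0.613, 0.79, -0.0]
force: [0.1, 0.3, -2.3]
grip_width: 0.526
```

```bash
python3 - <<'E'
from h import *
goto((480,239,226),35.6); print(pose()[2]['force'])
E
```

```text
off [ 0.2661  0.0521 -0.0014] ang [ -0.1  -0.1 -21.2]
[ 0.10049791  0.29958024 -2.26620729]
```

Request:
move_arm:
  motion:
    - {"offset": [0.055, 0.011, 0], "angular": [0, 0, -5], "jaw": 0.035}
    - {"offset": [0.11, 0.022, 0], "angular": [0, 0, -10], "jaw": 0.035}
    - {"offset": [0.165, 0.033, 0], "angular": [0, 0, -15], "jaw": 0.035}
    - {"offset": [0.215, 0.043, 0], "angular": [0, 0, -20], "jaw": 0.035}
    - {"offset": [0.26, 0.052, 0], "angular": [0, 0, -21.2], "jaw": 0.035}

```text
time_s: 12.32
eef_pos: [482.1, 232.9, 224.3]
ee_rot: [-0.001, 0.458, 0.889, -0.001]
force: [0.9, -1.3, -2.0]
grip_width: 0.523
```

```bash
python3 - <<'E'
from h import *
import pickle
c=cap('wrist');d=cap('scene');pickle.dump((c,d),open('c7.pkl','wb'))
cv2.imwrite('pics/w7.png',np.hstack([c['img'],cv2.resize(d['img'][60:252,170:300],(260,384))])[:,:,::-1])
p,r,s=pose(); print(p,s['force'],s['joints'].round(2)); goto((480,239,40),35.6)
E
```

```text
[481.69783529 234.47612169 224.0683451 ] [ 0.09088023 -0.82168397 -2.53087507] [ 0.23  0.35  1.49  0.    1.3  -0.39]
off [0.0043 0.0017 0.1841] ang [-0.1 -0.1  0.1]
```

View pics/w7.png

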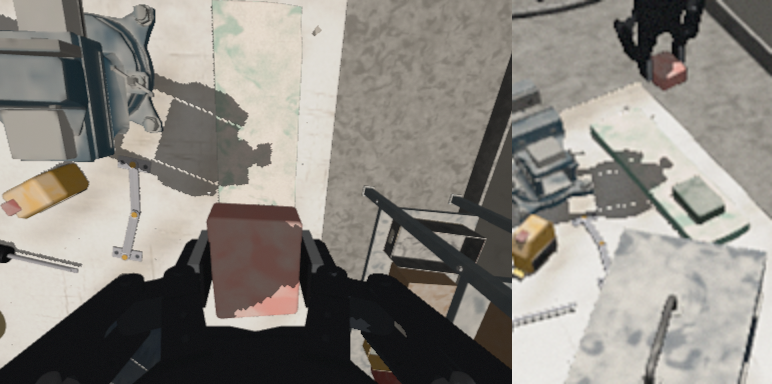

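Green lies flat on the pad near its near end. The red slab hangs centred over the pad (edges at columns 212 and 302), and the vise clears the descent.

Request:
move_arm:
  motion:
    - {"offset": [0.004, 0.002, 0.05], "angular": [0, 0, 0], "jaw": 0.035}
    - {"offset": [0.004, 0.002, 0.1], "angular": [0, 0, 0], "jaw": 0.035}
    - {"offset": [0.004, 0.002, 0.15], "angular": [0, 0, 0], "jaw": 0.035}
    - {"offset": [0.004, 0.002, 0.182], "angular": [0, 0, 0], "jaw": 0.035}
    - {"offset": [0.004, 0.002, 0.185], "angular": [0, 0, 0], "jaw": 0.035}

```text
time_s: 13.05
eef_pos: [480.7, 234.6, 38.3]
ee_rot: [-0.002, 0.459, 0.889, -0.002]
force: [-0.2, 0.7, -0.6]
grip_width: 0.524
```

Request:
move_arm:
  motion:
    - {"offset": [0, 0, 0.0015], "angular": [0, 0, 0], "jaw": 0.035}
    - {"offset": [0, 0, 0.003], "angular": [0, 0, 0], "jaw": 0.035}
    - {"offset": [0, 0, 0.0045], "angular": [0, 0, 0], "jaw": 0.035}

```text
time_s: 13.42
eef_pos: [482.8, 235.7, 37.1]
ee_rot: [0.001, 0.458, 0.889, 0.001]
force: [1.2, 0.6, -2.7]
grip_width: 0.52
```

Request:
move_arm:
  motion:
    - {"offset": [0, 0, 0.001], "angular": [0, 0, 0], "jaw": 0.035}
    - {"offset": [0, 0, 0.002], "angular": [0, 0, 0], "jaw": 0.035}
    - {"offset": [0, 0, 0.003], "angular": [0, 0, 0], "jaw": 0.035}

```text
time_s: 13.8
eef_pos: [482.5, 235.6, 33.3]
ee_rot: [0.0, 0.458, 0.889, 0.0]
force: [0.3, -0.4, -1.9]
grip_width: 0.52
```

Request:
move_arm:
  motion:
    - {"offset": [0, 0, 0.001], "angular": [0, 0, 0], "jaw": 0.035}
    - {"offset": [0, 0, 0.0015], "angular": [0, 0, 0], "jaw": 0.035}

```text
time_s: 14.05
eef_pos: [482.5, 235.7, 32.6]
ee_rot: [0.0, 0.458, 0.889, -0.0]
force: [-4.9, -1.1, 12.5]
grip_width: 0.524
```

Contact. Release and rise.

Request:
move_arm:
  motion:
    - {"offset": [0, 0, -0.001], "angular": [0, 0, 0], "jaw": 0.055}
    - {"offset": [0, 0, -0.001], "angular": [0, 0, 0], "jaw": 0.063}
    - {"offset": [0, 0, -0.003], "angular": [0, 0, 0], "jaw": 0.066}
    - {"offset": [0, 0, -0.03], "angular": [0, 0, 0], "jaw": 0.066}
    - {"offset": [0, 0, -0.08], "angular": [0, 0, 0], "jaw": 0.066}

```text
time_s: 14.68
eef_pos: [481.6, 235.3, 111.5]
ee_rot: [-0.001, 0.458, 0.889, -0.001]
force: [1.0, -0.6, -0.1]
grip_width: 0.772
```

Request:
move_arm:
  motion:
    - {"offset": [0, 0, -0.05], "angular": [0, 0, 0], "jaw": 0.066}
    - {"offset": [0, 0, -0.1], "angular": [0, 0, 0], "jaw": 0.066}
    - {"offset": [0.02, 0, -0.13], "angular": [0, 0, 0], "jaw": 0.066}
    - {"offset": [0.02, 0, -0.13], "angular": [0, 0, 0], "jaw": 0.066}

```text
time_s: 15.18
eef_pos: [471.1, 252.8, 244.0]
ee_rot: [0.002, 0.458, 0.889, 0.002]
force: [0.7, -1.1, 0.2]
grip_width: 0.774
```

```bash
python3 - <<'E'
from h import *
import pickle
c=cap('wrist');d=cap('scene');pickle.dump((c,d),open('c8.pkl','wb'))
cv2.imwrite('pics/w8.png',np.hstack([c['img'],cv2.resize(d['img'][60:252,170:300],(260,384))])[:,:,::-1])
p,r,s=pose(); print(p,s['force']); goto((502,-190,250),-10.8)
E
```

```text
[470.62965548 251.7159402  240.98199027] [ 0.56013019 -0.35349714 -1.01382243]
off [-0.378  -0.2306 -0.0088] ang [-0.1  0.  46.2]
```

View pics/w8.png

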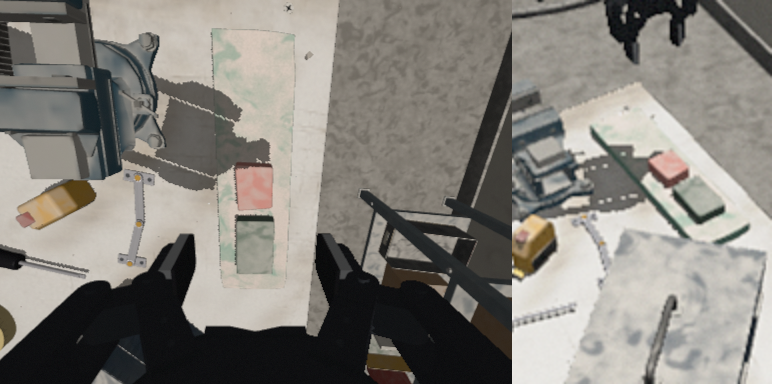

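Both stones lie flat side by side on the pad: red at (254,187), green at (254,245), pad outline (212,30)–(287,290). The stay at (138,218) appears undisturbed. Now to the handle.

Request:
move_arm:
  motion:
    - {"offset": [-0.04, -0.025, -0.009], "angular": [0, 0, 5], "jaw": 0.045}
    - {"offset": [-0.09, -0.055, -0.009], "angular": [0, 0, 11], "jaw": 0.045}
    - {"offset": [-0.14, -0.085, -0.009], "angular": [0, 0, 17], "jaw": 0.045}
    - {"offset": [-0.19, -0.115, -0.009], "angular": [0, 0, 23], "jaw": 0.045}
    - {"offset": [-0.24, -0.145, -0.009], "angular": [0, 0, 29], "jaw": 0.045}

```text
time_s: 15.9
eef_pos: [491.3, -30.0, 249.4]
ee_rot: [-0.001, 0.668, 0.744, -0.001]
force: [0.9, 0.2, 0.8]
grip_width: 0.525
```

```bash
python3 - <<'E'
from h import *
goto((502,-190,230),-10.8)
E
```

```text
off [-0.1603 -0.0066  0.0192] ang [-0.1 -0.  17. ]
```

Request:
move_arm:
  motion:
    - {"offset": [-0.05, -0.002, 0.005], "angular": [0, 0, 6], "jaw": 0.045}
    - {"offset": [-0.1, -0.004, 0.01], "angular": [0, 0, 12], "jaw": 0.045}
    - {"offset": [-0.14, -0.006, 0.015], "angular": [0, 0, 17], "jaw": 0.045}
    - {"offset": [-0.16, -0.007, 0.019], "angular": [0, 0, 17], "jaw": 0.045}
    - {"offset": [-0.16, -0.007, 0.019], "angular": [0, 0, 17], "jaw": 0.045}

```text
time_s: 16.52
eef_pos: [502.4, -188.0, 230.6]
ee_rot: [-0.001, 0.769, 0.639, -0.0]
force: [-0.5, -0.1, 1.2]
grip_width: 0.53
```

```bash
python3 - <<'E'
from h import *
import pickle
c=cap('wrist','w9'); pickle.dump(c,open('c9.pkl','wb')); p,r,s=pose(); print(p,s['joints'].round(2),r.as_matrix().round(3))
E
```

```text
[ 502.59901072 -186.99332344  231.09539133] [-0.57  0.35  1.48  0.    1.32 -0.39] [[ 0.182  0.983 -0.001]
 [ 0.983 -0.182  0.001]
 [ 0.001 -0.001 -1.   ]]
```

View pics/w9.png

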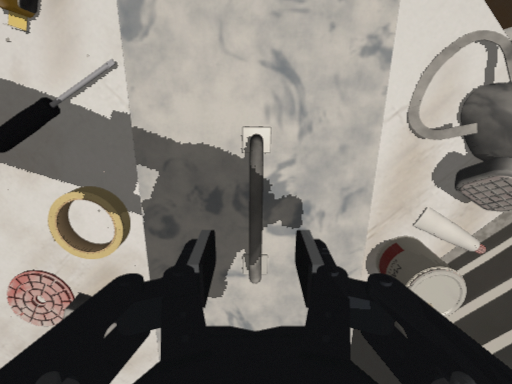

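The bar runs (257,138) to (256,278), centred between the fingers (columns 210 and 303).

```bash
python3 - <<'E'
from h import *
import pickle
c=pickle.load(open('c9.pkl','rb')); c1=pickle.load(open('c1.pkl','rb')); p0,r,s=pose()
a,b=onz(c,(257,138),172),onz(c,(256,278),172); m=(a+b)/2
print(a.round(0),b.round(0),m.round(1),np.linalg.norm(a-b),np.degrees(np.arctan2(*(a-b)[:2][::-1]))-90,'tool',r.inv().apply(m-p0).round(1))
print(tri(c,(257,138),c1,(303,237)))
E
```

```text
[ 513. -135.  172.] [ 492. -243.  172.] [ 502.6 -188.8  172. ] 110.20316328968137 -10.909849075708578 tool [-1.8  0.4 59.1]
(array([ 512.48460311, -138.03202079,  143.33478963]), np.float64(0.07816274262147055))
```

The bar's apparent length of 110 mm (100 mm plus its rounding) fits z ≈ 172. The end-point triangulation mixed the bar with its foot plate, so I won't use it. Descend to 170 with force feedback.

Request:
move_arm:
  motion:
    - {"offset": [-0.002, 0, 0.025], "angular": [0, 0, 0], "jaw": 0.04}
    - {"offset": [-0.002, 0, 0.045], "angular": [0, 0, 0], "jaw": 0.035}
    - {"offset": [-0.002, 0, 0.057], "angular": [0, 0, 0], "jaw": 0.03}
    - {"offset": [-0.002, 0, 0.061], "angular": [0, 0, 0], "jaw": 0.03}
    - {"offset": [-0.002, 0, 0.061], "angular": [0, 0, 0], "jaw": 0.03}

```text
time_s: 17.2
eef_pos: [502.6, -189.2, 171.2]
ee_rot: [0.0, 0.769, 0.639, 0.0]
force: [-0.9, -0.5, 0.2]
grip_width: 0.351
```

Request:
move_arm:
  motion:
    - {"offset": [0, 0, 0], "angular": [0, 0, 0], "jaw": 0.02}
    - {"offset": [0, 0, 0], "angular": [0, 0, 0], "jaw": 0.01}
    - {"offset": [0, 0, 0], "angular": [0, 0, 0], "jaw": 0}
    - {"offset": [0, 0, 0], "angular": [0, 0, 0], "jaw": 0}
    - {"offset": [0, 0, 0], "angular": [0, 0, 0], "jaw": 0}
  squeeze: 60

```text
time_s: 17.82
eef_pos: [502.2, -189.4, 171.3]
ee_rot: [-0.0, 0.769, 0.639, -0.0]
force: [-4.6, 1.1, 6.2]
grip_width: 0.094
```

Bar held (8 mm opening). Now compute the arc around the hinge, tilting the tool by half the lid angle.

```bash
python3 - <<'E'
import numpy as np
b=lambda t:np.array([-97*np.cos(t)+64.5*np.sin(t),97*np.sin(t)+64.5*np.cos(t)])
sch=[[0,1,3,5,7,9],[9,11.5,14,16.5,19,21.5],[21.5,24,26.5,29,31.5,34],[34,36.5,39,41.5,43.5,45]]
for s in sch:
    t0=np.radians(s[0]);f=t0/2
    for a in s[1:]:
        t=np.radians(a);dx,dz=b(t)-b(t0); print(a,'off',round(dx*np.cos(f)-dz*np.sin(f),1),round(-dx*np.sin(f)-dz*np.cos(f),1),'ang',round((a-s[0])/2,2))
    print()
E
```

```text
1 off 1.1 -1.7 ang 0.5
3 off 3.5 -5.0 ang 1.5
5 off 6.0 -8.2 ang 2.5
7 off 8.6 -11.3 ang 3.5
9 off 11.3 -14.4 ang 4.5

11.5 off 3.2 -3.9 ang 1.25
14 off 6.6 -7.7 ang 2.5
16.5 off 10.2 -11.3 ang 3.75
19 off 13.9 -14.8 ang 5.0
21.5 off 17.7 -18.1 ang 6.25

24 off 3.6 -3.6 ang 1.25
26.5 off 7.4 -6.9 ang 2.5
29 off 11.3 -10.2 ang 3.75
31.5 off 15.4 -13.2 ang 5.0
34 off 19.6 -16.1 ang 6.25

36.5 off 4.0 -3.1 ang 1.25
39 off 8.1 -6.1 ang 2.5
41.5 off 12.4 -8.9 ang 3.75
43.5 off 15.9 -11.0 ang 4.75
45 off 18.5 -12.4 ang 5.5
```

Request:
move_arm:
  motion:
    - {"offset": [0, 0.0011, -0.0017], "angular": [0.5, 0, 0], "jaw": 0}
    - {"offset": [0, 0.0035, -0.005], "angular": [1.5, 0, 0], "jaw": 0}
    - {"offset": [0, 0.006, -0.0082], "angular": [2.5, 0, 0], "jaw": 0}
    - {"offset": [0, 0.0086, -0.0113], "angular": [3.5, 0, 0], "jaw": 0}
    - {"offset": [0, 0.0113, -0.0144], "angular": [4.5, 0, 0], "jaw": 0}
  squeeze: 80

```text
time_s: 18.45
eef_pos: [511.5, -191.3, 184.0]
ee_rot: [-0.033, 0.769, 0.638, -0.027]
force: [-10.8, -0.6, -3.1]
grip_width: 0.081
```

Request:
move_arm:
  motion:
    - {"offset": [0, 0.0032, -0.0039], "angular": [1.25, 0, 0], "jaw": 0}
    - {"offset": [0, 0.0066, -0.0077], "angular": [2.5, 0, 0], "jaw": 0}
    - {"offset": [0, 0.0102, -0.0113], "angular": [3.75, 0, 0], "jaw": 0}
    - {"offset": [0, 0.0139, -0.0148], "angular": [5, 0, 0], "jaw": 0}
    - {"offset": [0, 0.0177, -0.0181], "angular": [6.25, 0, 0], "jaw": 0}

```text
time_s: 19.08
eef_pos: [529.9, -194.9, 201.4]
ee_rot: [-0.076, 0.766, 0.636, -0.063]
force: [-14.9, 1.0, 2.9]
grip_width: 0.08
```

Request:
move_arm:
  motion:
    - {"offset": [0, 0.0036, -0.0036], "angular": [1.25, 0, 0], "jaw": 0}
    - {"offset": [0, 0.0074, -0.0072], "angular": [2.5, 0, 0], "jaw": 0}
    - {"offset": [0, 0.0113, -0.0105], "angular": [3.75, 0, 0], "jaw": 0}
    - {"offset": [0, 0.0153, -0.0137], "angular": [5, 0, 0], "jaw": 0}
    - {"offset": [0, 0.0194, -0.0167], "angular": [6.25, 0, 0], "jaw": 0}

```text
time_s: 19.7
eef_pos: [552.3, -199.3, 214.8]
ee_rot: [-0.116, 0.761, 0.631, -0.097]
force: [-13.3, -0.3, 3.8]
grip_width: 0.081
```

```bash
cat > chk.py <<'E'
from h import *
p,r,s=pose(); d=np.array([np.cos(np.radians(-10.8)),np.sin(np.radians(-10.8)),0])
bar=p+r.apply([0,0,1.]); h=np.array([502.3,-189.4,0])+97*d; x=(bar-h)@d; z=bar[2]-107.8
print('radius',np.hypot(x,z).round(1),'theta',np.degrees(np.arctan2(64.5,97)+0-np.arctan2(z,-x)).round(1)*-1,s['force'].round(1),s['grip_width'],s['joints'].round(2),s['dq'].round(2))
E
python3 chk.py
```

```text
radius 115.8 theta 32.8 [-13.3  -0.3   3.8] 0.08050548993934625 [-0.51  0.64  1.09 -0.1   1.69 -0.32] [ 0.04  0.18 -0.32 -0.05  0.3   0.02]
```

Radius 115.8 mm and θ ≈ 33° as intended. Final stretch, slowing at the end.

Request:
move_arm:
  motion:
    - {"offset": [0, 0.004, -0.0032], "angular": [1.25, 0, 0], "jaw": 0}
    - {"offset": [0, 0.0081, -0.0063], "angular": [2.5, 0, 0], "jaw": 0}
    - {"offset": [0, 0.0124, -0.0091], "angular": [3.75, 0, 0], "jaw": 0}
    - {"offset": [0, 0.0159, -0.0112], "angular": [4.75, 0, 0], "jaw": 0}
    - {"offset": [0, 0.0183, -0.0126], "angular": [5.5, 0, 0], "jaw": 0}

```text
time_s: 20.32
eef_pos: [573.6, -203.5, 222.1]
ee_rot: [-0.152, 0.755, 0.626, -0.127]
force: [-10.0, -1.1, 5.7]
grip_width: 0.082
```

Request:
move_arm:
  motion:
    - {"offset": [0, 0, 0], "angular": [0, 0, 0], "jaw": 0}
    - {"offset": [0, 0, 0], "angular": [0, 0, 0], "jaw": 0}
    - {"offset": [0, 0, 0], "angular": [0, 0, 0], "jaw": 0}

```text
time_s: 20.7
eef_pos: [573.8, -203.6, 222.1]
ee_rot: [-0.151, 0.755, 0.626, -0.126]
force: [-8.0, -1.9, 6.9]
grip_width: 0.079
```

```bash
cat >> chk.py <<'E'
c,d=cap('scene'),cap('top')
cv2.imwrite('pics/end.png',np.hstack([cv2.resize(d['img'][120:312,60:380],(500,300)),cv2.resize(c['img'][80:330,140:390],(300,300))])[:,:,::-1])
print(ctrl.sense()['force'],ctrl.sense()['eef_pos'],ctrl.sense()['time_s'])
E
python3 chk.py
```

```text
radius 116.0 theta 44.2 [-8.  -1.9  6.9] 0.07869988632785639 [-0.49  0.75  0.91 -0.12  1.86 -0.31] [-0.  0. -0.  0. -0.  0.]
[-7.56394408 -2.26611187  5.94305033] [ 573.85940236 -203.51986903  222.12248196] 20.8
```

The viewer limit is reached, so I check the lid numerically. I compare the image gradient along the projected front edge of the lid at several opening angles.

```bash
python3 - <<'E'
from h import *
import pickle
d0=pickle.load(open('c0.pkl','rb'))
a=np.radians(-10.8);d=np.array([np.cos(a),np.sin(a),0]);y=np.array([-d[1],d[0],0]);h=np.array([502.3,-189.4,0])+97*d+[0,0,108]
for n in('scene','top'):
    c=cap(n)
    for tag,im in(('start',d0[n]['img']),('now',c['img'])):
        g=cv2.GaussianBlur(cv2.cvtColor(im,cv2.COLOR_RGB2GRAY),(3,3),0).astype(np.float32); G=np.hypot(cv2.Sobel(g,5,1,0),cv2.Sobel(g,5,0,1)); out=[]
        for th in range(0,61,5):
            t=np.radians(th); P=np.array([h+d*(-193*np.cos(t)+36*np.sin(t))+np.array([0,0,193*np.sin(t)+36*np.cos(t)])+y*s for s in np.r_[np.linspace(85,168,40),np.linspace(-168,-85,40)]])
            uv=cv2.projectPoints(P,c['rvec'],c['tvec'],c['intrinsics'],None)[0][:,0].round().astype(int)
            ok=(uv[:,0]>=0)&(uv[:,0]<512)&(uv[:,1]>=0)&(uv[:,1]<384); uv=uv[ok]; out.append(int(np.median(G[uv[:,1],uv[:,0]])))
        print(n,tag,out)
    # stones, red mask in scene
    if n=='scene':
        A=c['img'].astype(int); m=((A[...,0]-A[...,1]>40)).astype(np.uint8); m[:90]=0; m[190:]=0; m[:,:225]=0; m[:,300:]=0
        q=np.argwhere(m); print('red px',len(q)); print(onz(c,q.mean(0)[::-1],42).round(0) if len(q) else '')
E
python3 chk.py
```

```text
scene start [128, 110, 100, 112, 40, 27, 53, 35, 23, 13, 15, 28, 75]
scene now [11, 7, 7, 9, 10, 30, 207, 163, 29, 147, 25, 20, 10]
red px 38
[475. 232.  42.]
top start [217, 27, 61, 38, 13, 24, 27, 27, 20, 23, 32, 35, 27]
top now [11, 18, 13, 7, 17, 14, 57, 99, 9, 80, 37, 36, 25]
radius 116.0 theta 44.2 [-7.7 -2.5  5.7] 0.08096853010878141 [-0.49  0.75  0.91 -0.12  1.86 -0.31] [-0.  0.  0.  0. -0. -0.]
[-8.05557369 -2.95421564  5.56621173] [ 573.83131444 -203.54849091  222.0769404 ] 21.0
```

The edge peaks at 45° are the lid's top front edge, and those at 30–35° are the lower edge of its rim. Both cameras agree with the arm's 44°. Handing in.

```bash
python3 -c "
from rig import ctrl
print(ctrl.finish_job())"
```

```text
the job is handed in; nothing more can be done
None
```

I laid both stone samples flat on the foam pad, side by side, each lowered until the wrist force showed contact before I let go. I then took the handle bar between the fingers and raised the lid along its hinge arc. The job was handed in at 21 s of robot time with the gripper still holding the lid.

**Checks that agreed**
- **Lid angle:** the arm pose gives 44.2° at a 116 mm radius from the hinge (116 mm given). The arm was standing still, with about 10 N on the grip. Edge strength in the scene and top pictures peaks at 45°.
- **Stones:** the last picture viewed of them, taken before the lid was raised, shows both flat on the pad. The red one was still in place in the final scene image.
- **Bystanders:** the stay looked unmoved in that same picture. The tin was well clear of the gripper in the last picture before the lid was raised. Neither was measured again at the end.

**Checks that disagreed or failed**
- Triangulated heights for the handle end came out too low (143 to 159 mm against 172 mm), at least in part because its foot plate got mixed in. I used the given height instead, which the bar's apparent length fits.
- The red stone's height also triangulated about 11 mm low, again against the given height.
- The closed jaws read about 7 mm on the 8 to 10 mm bar.
- The final picture could not be viewed because the 12-picture limit was reached, so the last check of the lid was numerical only.

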